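Transfer the four containers between two flat wagons in the same order

TASK

Move the four containers from the brown flat wagon to the empty grey flat wagon, one at a time, so that they stand in the same order counted from the brake end of each wagon (the end with the red handwheel): the container next to the brown wagon's brake goes next to the grey wagon's brake, and so on. Seat each one upright and fully down over the yellow spigots of its place, set down rather than dropped, and put none down anywhere else on the way. Leave the white gas tank by the brown wagon and the red house with the green roof where they stand.

Things in the scene. Friction and masses are not known exactly. Their poses are not given: they have to be found in the camera images.
- blue_container: blue corrugated model container, loose, 48 mm wide (x, doors at -x), 42 long (y), 48 high, 0.08-0.17 kg. Origin: centre of underside, which is hollow (5 mm deep inside 3 mm rails) and drops over a place's spigots with 7 mm play each way. Starts seated on the brown wagon, y along it, 12 mm from the next: grip across the 48 mm width, fingers at the wagon's long sides
- green_container: green corrugated model container, loose, 48 mm wide (x, doors at -x), 42 long (y), 48 high, 0.08-0.17 kg. Origin: centre of underside, which is hollow (5 mm deep inside 3 mm rails) and drops over a place's spigots with 7 mm play each way. Starts seated on the brown wagon, y along it, 12 mm from the next: grip across the 48 mm width, fingers at the wagon's long sides
- white_container: white corrugated model container, loose, 48 mm wide (x, doors at -x), 42 long (y), 48 high, 0.08-0.17 kg. Origin: centre of underside, which is hollow (5 mm deep inside 3 mm rails) and drops over a place's spigots with 7 mm play each way. Starts seated on the brown wagon, y along it, 12 mm from the next: grip across the 48 mm width, fingers at the wagon's long sides
- yellow_container: yellow corrugated model container, loose, 48 mm wide (x, doors at -x), 42 long (y), 48 high, 0.08-0.17 kg. Origin: centre of underside, which is hollow (5 mm deep inside 3 mm rails) and drops over a place's spigots with 7 mm play each way. Starts seated on the brown wagon, y along it, 12 mm from the next: grip across the 48 mm width, fingers at the wagon's long sides
- brown_wagon: brown flat wagon on short track, fixed, full at first; 292 mm long (y axis), 60 wide (x; track bed 68). Origin: on the ground under its middle (sand terrace, 132 mm above the table). Deck 40 mm above that. Four places along y at -81, -27, 27, 81 mm; each has four yellow spigots 4 mm high, 6 mm thick at x +-11, y +-8 round its centre. Brake at y = +122 or -122 (varies), the other end plain
- brown_brake: red end platform (56 x 24 mm) of the brown wagon with a red brake handwheel (oval, 30 x 22 mm, level, 39 mm above the deck): the wagon's brake end. Fixed. Origin: platform centre at deck height, on the wagon's centre line; the places lie 41, 95, 149 and 203 mm from it along the wagon. A white sign up to 470 mm high stands farther out behind this wagon
- grey_wagon: grey flat wagon on short track, fixed, empty at first; 292 mm long (y axis), 60 wide (x; track bed 68). Origin: on the ground under its middle (yard, table level). Deck 40 mm above that. Four places along y at -81, -27, 27, 81 mm; each has four yellow spigots 4 mm high, 6 mm thick at x +-11, y +-8 round its centre. Brake at y = +122 or -122 (varies), the other end plain
- grey_brake: red end platform (56 x 24 mm) of the grey wagon with a red brake handwheel (oval, 30 x 22 mm, level, 39 mm above the deck): the wagon's brake end. Fixed. Origin: platform centre at deck height, on the wagon's centre line; the places lie 41, 95, 149 and 203 mm from it along the wagon. Rocks up to 270 mm above the table lie between the two wagons
- gas_tank: white model gas tank with a red cap on saddles, 34 x 84 x 46 mm (long axis y), a loose bystander on the sand terrace. Origin: centre of its underside
- house: red model house with a green roof, 61 x 67 x 67 mm, a loose bystander in the yard. Origin: centre of its underside

How it is judged:
By the outcome, as a careful person would: the job done as asked, in the order asked, and still so for the second after the job is handed in, with the robot touching nothing.
It also fails if it takes over 104 s, if anything falls off the work surface, if the arm or the gripper's body presses on something with over 40 N, if the wrist force passes 120 N, or if a joint passes its speed limit or range.

ROBOT

A 6-joint arm with a two-finger parallel gripper is mounted at the origin on the work surface; the furniture and walls round the work are solid. World frame = base frame: x ahead of the robot, y to its left, z up, the work surface at z = 0. Lengths are in m, angles in rad, forces in N, time in s.
With the tool pointing down it reaches from about 0.375 to 0.9 m from the base axis. Payload 3.1 kg.
Tool frame: the origin (TCP) lies at the centre of the arm's flange, where the gripper is bolted on; the fingertips stand 173 mm ahead of it and the grasp point (between the pads) lies 155 mm ahead of it; z points along the fingers, y is the line along which they close (so a half turn about z gives the same grasp; the last joint's range is limited). The gripper opens to 85 mm and grips with 20 to 120 N. Pads are 22 mm wide; open, the fingers measure 114 mm over their backs; the gripper's body (76 mm by 85 mm) begins 54 mm behind the grasp point. The pads swing forward as they close: fully open they stand 13 mm farther back than shut.
Start: joints at [1.095, 0.527, 1.433, -0, 1.181, -0.178], TCP at [0.183, 0.598, 0.405] pointing down, gripper open.
Joint ranges: [-3.08, 3.08], [-0.75, 2.2], [0.22, 2.44], [-1.43, 4.57], [0, 2.65], [-2.85, 2.85]. Speed limits (rad/s): [2.79, 2.79, 3.14, 3.14, 3.14, 3.14].

INTERFACE

Orientations are given as a unit quaternion [x, y, z, w].
In Python, from rig import monitor, capture, r, regions_of, pinpoint gives the robot as it stands.
- The arm moves only by the tool send_rows, never from a script. Its arguments are lists of equal length, an entry for each row: "dp": the shift along the tool's x, y, z in mm, a list of three; "rotation": the turn, a rotation vector about the tool's x, y, z in degrees, a list of three; "fingers": the opening, from 0 (shut) to 1 (fully open). In form: {"dp": [[x, y, z], ...], "rotation": [[wx, wy, wz], ...], "fingers": [fingers, ...]}. A call has 1 to 5 rows; each row is the pose to reach, as a shift and turn from the pose commanded when the call began, along the tool's axes at that moment; what a row does not reach only later rows make up. A row lasts 1/8 s, in which the tool goes at most 62.5 mm and 10.7 degrees, less where a joint would pass 70% of its speed; a pose out of reach is approached as far as the arm can. A call with a gripper value outside its range is refused whole. The fingers move at their own pace and stop on an object; the grip force is fixed at half the most. Time passes only in rows, so rows that repeat a pose let the fingers close. It gives the time, the measured TCP pose, the force, the opening and the grip force at its end, in the units of the state.
- monitor.state(): the state, without advancing time (a new reading comes with each control period).
- capture(name): name is "scene" or "top" or "wrist"; returns a dict with "img" (420x560x3 uint8, red, green, blue), "fx", "fy", "cx", "cy" (pixels), "D" ([k1, k2, p1, p2, k3] as OpenCV has them; the pictures are not rectified), "R" (3x3) and "t" (3): a world point X has camera coordinates R X + t. Camera axes: x right, y down, z forward; pixel columns grow to the right and rows downward; lengths in m; the calibration is good to about 2 mm. A picture is of the moment at which its call begins. There is no depth.
- r.close_job(): hands the job in; it is judged then, once.
Trained networks look in a picture, given as the dict that the camera call returned (one of the last four; its "shot" number tells which), for a name from the list of things; names that differ only in an ending like _2 or _b are one class to them, and where a whole thing is asked for, a point or a joint stands for the part that bears it (a point fixed in the world has none). Each returns a list of dicts, best first, with "conf" (0 to 1); they miss things now and then, are a little off and sometimes report something else, mostly with a low value. They report only what shows in the picture. A call takes as long as a camera call.
- regions_of(target, picture): "mask" (420x560 bool, what is visible of it) and "bbox" ([left, top, right, bottom] in pixels, round what is visible of it).
- pinpoint(target, picture): "xy" ([column, row] in pixels: a listed point, or the origin of a listed thing).
The state is a dict: "time": time; "q": joint angles; "qd": joint speeds; "effort": joint torques, N m; "position": TCP position; "tool_rot": TCP orientation; "wrist_force": force on the tool from outside, world axes, zero at the start; "wrist_torque": the same for the moment, N m; "gripper_width": opening from 0.0 (shut) to 1.0 (fully open); "grip_force": force on a finger pad.
Only numpy, scipy, OpenCV 4.12 (cv2) and the standard library are available. Lean on these libraries where they do the work, as an engineer would, in place of code of your own. Each camera call takes 0.05 s, during which the arm holds its last target. There are 200 camera calls.

## Working session

There is one attempt and no reset: what is moved stays moved. The work goes in short steps, Python scripts to look and compute and a tool call to move; the robot and the scene stay as the last step left them, time stands still between calls to the robot, and variables do not carry over. Pictures are saved under pics/ and viewed, at most 14 in all, crops included, and the job is handed in when it is done.

Besides the shell and the picture viewer there is one more tool, called after "Emit:" as a command line: name --argument value ..., lists and objects as JSON in quotes. send_rows: Moves the arm, as the interface text tells. Its arguments: {"type":"object","properties":{"dp":{"type":"array"},"rotation":{"type":"array"},"fingers":{"type":"array"}},"required":["dp","rotation","fingers"]}

```bash
ls; mkdir -p pics
python3 - <<'E'
from rig import monitor, capture
import cv2,numpy as np
s=monitor.state();print({k:np.round(v,3) for k,v in s.items()})
a=[]
for n in ("scene","top","wrist"):
    p=capture(n);print(n,np.round(-p["R"].T@p["t"],3),p["fx"]);cv2.imwrite(f"pics/{n}0.png",p["img"][:,:,::-1])
E
```

```text
pics
{'time': np.float64(0.0), 'q': array([ 1.096,  0.528,  1.434,  0.   ,  1.181, -0.179]), 'qd': array([0.001, 0.   , 0.001, 0.002, 0.   , 0.   ]), 'effort': array([-0.0000e+00, -4.4235e+01, -1.7802e+01, -0.0000e+00,  8.0000e-03,
       -0.0000e+00]), 'position': array([0.183, 0.597, 0.404]), 'tool_rot': array([ 0.148,  0.989, -0.001, -0.   ]), 'wrist_force': array([-0.72 ,  0.86 ,  0.022]), 'wrist_torque': array([-0.032,  0.033,  0.046]), 'grip_force': np.float64(0.0), 'gripper_width': np.float64(0.998)}
scene [-0.125 -1.044  0.706] 463.5171316185191
top [ 0.158 -0.079  1.493] 420.34121384650985
wrist [0.107 0.621 0.373] 296.0827232634762
```

View pics/scene0.png

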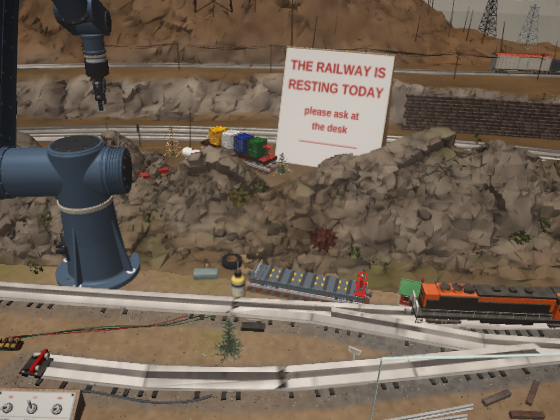

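View pics/top0.png

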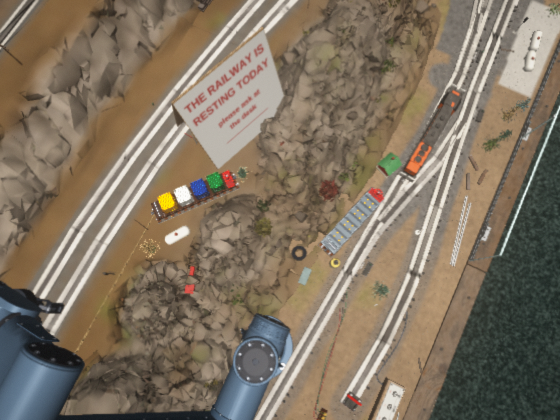

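View pics/wrist0.png

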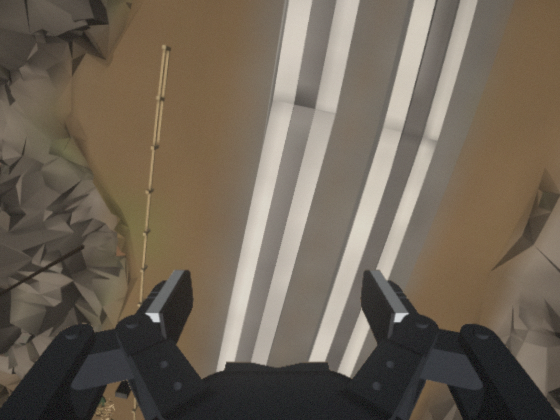

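The scene and top views show the brown wagon (top view, about (155,212) to (240,180)) with yellow, white, blue and green ordered towards its red brake at (230,180). The empty grey wagon runs from (330,245) to its brake at (377,195). The house is at (390,163) and the tank at (177,235). The wrist view shows only track and the open fingers. Next I measure the positions.

```bash
cat > h.py <<'E'
from rig import monitor, capture, regions_of, pinpoint
import cv2,numpy as np
from scipy.spatial.transform import Rotation as Ro
def ray(p,uv):
    K=np.array([[p["fx"],0,p["cx"]],[0,p["fy"],p["cy"]],[0,0,1.]])
    n=cv2.undistortPoints(np.array([[uv]],float),K,np.array(p["D"]))[0,0]
    d=p["R"].T@np.array([n[0],n[1],1]); return -p["R"].T@p["t"],d
def at_z(p,uv,z):
    c,d=ray(p,uv); return c+d*(z-c[2])/d[2]
def proj(p,X):
    K=np.array([[p["fx"],0,p["cx"]],[0,p["fy"],p["cy"]],[0,0,1.]])
    return cv2.projectPoints(np.array(X,float).reshape(-1,1,3),cv2.Rodrigues(p["R"])[0],p["t"],K,np.array(p["D"]))[0][:,0]
E
python3 - <<'E'
from h import *
Z=dict(green_container=.172,blue_container=.172,white_container=.172,yellow_container=.172,brown_brake=.172,brown_wagon=.132,grey_wagon=0,grey_brake=.04,gas_tank=.132,house=0)
P={n:capture(n) for n in("top","scene")}
for n,z in Z.items():
    o=[n]; R=[]
    for c in P:
        f=pinpoint(n,P[c])
        if f: o+=[c,round(f[0]["conf"],2),np.round(f[0]["xy"],0),np.round(at_z(P[c],f[0]["xy"],z),3)];R.append(ray(P[c],f[0]["xy"]))
    if len(R)==2:
        A=np.c_[R[0][1],-R[1][1]];s=np.linalg.lstsq(A,R[1][0]-R[0][0],rcond=None)[0]
        o+=["tri",np.round((R[0][0]+s[0]*R[0][1]+R[1][0]+s[1]*R[1][1])/2,3)]
    print(*o)
for n in ("green_container","blue_container","white_container","yellow_container"):
    f=regions_of(n,P["top"])
    if f:
        m=f[0]["mask"];v,u=np.nonzero(m);print(n,f[0]["conf"],m.sum(),np.round(at_z(P["top"],[u.mean(),v.mean()],.215),3))
E
```

```text
green_container top 0.5 [218. 183.] [0.528 0.108 0.172] scene 0.68 [258. 154.] [0.527 0.108 0.172] tri [0.528 0.108 0.172]
blue_container top 0.82 [201. 193.] [0.498 0.166 0.172] scene 0.78 [247. 151.] [0.511 0.15  0.172] tri [0.508 0.164 0.166]
white_container top 0.78 [183. 196.] [0.494 0.223 0.172] scene 0.61 [230. 146.] [0.484 0.212 0.172] tri [0.494 0.226 0.166]
yellow_container top 0.58 [173. 206.] [0.461 0.256 0.172] scene 0.62 [220. 142.] [0.473 0.263 0.172] tri [0.464 0.254 0.176]
brown_brake top 0.49 [226. 177.] [0.55  0.084 0.172] scene 0.49 [269. 159.] [0.537 0.059 0.172] tri [0.553 0.086 0.159]
brown_wagon top 0.56 [196. 196.] [0.5   0.191 0.132] scene 0.65 [237. 160.] [0.495 0.189 0.132] tri [0.499 0.192 0.13 ]
grey_wagon top 0.76 [350. 220.] [ 0.411 -0.338  0.   ] scene 0.76 [308. 289.] [ 0.417 -0.333  0.   ] tri [ 0.412 -0.338  0.005]
grey_brake top 0.62 [350. 220.] [ 0.405 -0.332  0.04 ] scene 0.71 [362. 290.] [ 0.493 -0.437  0.04 ] tri [ 0.466 -0.377 -0.001]
gas_tank top 0.55 [182. 236.] [0.368 0.235 0.132] scene 0.41 [194. 164.] [0.364 0.226 0.132] tri [0.369 0.237 0.127]
house top 0.71 [386. 168.] [ 0.6  -0.49  0.  ] scene 0.7 [413. 299.] [ 0.611 -0.489  0.   ] tri [ 0.603 -0.491  0.004]
green_container 0.82 250 [0.521 0.113 0.215]
blue_container 0.62 268 [0.503 0.164 0.215]
white_container 0.77 305 [0.484 0.213 0.215]
yellow_container 0.55 300 [0.463 0.261 0.215]
```

```bash
cat >> h.py <<'E'
def tri(pa,ua,pb,ub):
    a,d=ray(pa,ua);b,e=ray(pb,ub);s=np.linalg.lstsq(np.c_[d,-e],b-a,rcond=None)[0]
    x,y=a+s[0]*d,b+s[1]*e;return (x+y)/2,np.linalg.norm(x-y)
def goto(x,y,z,yaw,s=None):
    """dp/rotation (tool axes) from measured pose to a tool-down pose with tool x at yaw deg"""
    s=s or monitor.state();R=Ro.from_quat(s["tool_rot"])
    c,t=np.cos(np.radians(yaw)),np.sin(np.radians(yaw))
    G=Ro.from_matrix(np.array([[c,t,0],[t,-c,0],[0,0,-1.]]))
    print("dp",np.round(R.inv().apply(np.array([x,y,z])-s["position"])*1000,1),"rot",np.round(np.degrees((R.inv()*G).as_rotvec()),1),"t",round(float(s["time"]),2))
E
python3 - <<'E'
from h import *
t,s,w=capture("top"),capture("scene"),capture("wrist")
for a,b in (((175,105),(287,47)),((265,30),(394,55)),((283,95),(382,165)),((220,167),(275,160))): print(np.round(tri(t,a,s,b),3) if 0 else [np.round(v,3) for v in tri(t,a,s,b)])
q=monitor.state();R=Ro.from_quat(q["tool_rot"]).as_matrix()
print(np.round(w["R"]@R,2),np.round(R.T@(-w["R"].T@w["t"]-q["position"]),3))
goto(.183,.597,.55,160); goto(.43,.18,.55,111.4)
E
```

```text
[array([0.663, 0.173, 0.472]), np.float64(0.001)]
[array([ 0.867, -0.072,  0.474]), np.float64(0.0)]
[array([ 0.831, -0.118,  0.16 ]), np.float64(0.004)]
[array([0.591, 0.107, 0.142]), np.float64(0.005)]
[[-0.    1.    0.  ]
 [-0.95  0.   -0.31]
 [-0.31 -0.    0.95]] [0.079 0.    0.031]
dp [  -0.4   -0.6 -145.3] rot [ 0. -0.  3.] t 1.6
dp [-358.6 -327.1 -145.3] rot [-0.  -0.  51.6] t 1.6
```

Emit:
send_rows --dp '[[0,0,-60],[-20,-20,-115],[-60,-50,-145],[-100,-90,-145],[-140,-130,-145]]' --rotation '[[0,0,0],[0,0,10],[0,0,20],[0,0,30],[0,0,40]]' --fingers '[1,1,1,1,1]'

```text
time: 2.22
position: [0.2791, 0.4309, 0.5505]
tool_rot: [0.479, 0.878, 0.001, 0.0]
wrist_force: [1.8, 0.1, 0.5]
gripper_width: 1.0
grip_force: 0.0
```

```bash
python3 -c "
from h import *
goto(.43,.18,.55,111.4)"
```

```text
dp [-292.7   -8.6    0.4] rot [ 0.1 -0.  11.3] t 2.23
```

Emit:
send_rows --dp '[[-60,-2,0],[-120,-4,0],[-180,-6,0],[-240,-8,0],[-293,-9,0]]' --rotation '[[0,0,4],[0,0,8],[0,0,11],[0,0,11],[0,0,11]]' --fingers '[1,1,1,1,1]'

```text
time: 2.85
position: [0.4313, 0.1798, 0.55]
tool_rot: [0.56, 0.829, 0.0, 0.0]
wrist_force: [0.2, 0.2, 0.4]
gripper_width: 0.996
grip_force: 0.0
```

Emit:
send_rows --dp '[[0,0,0]]' --rotation '[[0,0,0]]' --fingers '[1]'

```text
time: 2.98
position: [0.4324, 0.179, 0.5498]
tool_rot: [0.562, 0.827, -0.0, 0.001]
wrist_force: [-0.8, 0.1, -0.3]
gripper_width: 1.0
grip_force: 0.0
```

Run:
```python
from h import *
s=monitor.state();print(s["position"],s["qd"].round(3) if hasattr(s["qd"],"round") else s["qd"])
w=capture("wrist");cv2.imwrite("pics/w1.png",w["img"][:,:,::-1])
for n in ("green_container","blue_container","white_container","yellow_container"):
    f=regions_of(n,w);g=pinpoint(n,w)
    if f:
        m=f[0]["mask"];v,u=np.nonzero(m);print(n,f[0]["conf"],m.sum(),f[0]["bbox"])
    if g: print(n,g[0]["conf"],np.round(at_z(w,g[0]["xy"],.172),4))
for n in("brown_brake","brown_wagon","gas_tank"):
    for g in pinpoint(n,w)[:1]: print(n,g["conf"],g["xy"],np.round(at_z(w,g["xy"],.132 if n!="brown_brake" else .172),4))
```

```text
[0.43241403 0.17899432 0.54976825] [ 0.07  -0.012  0.021  0.038  0.021  0.027]
green_container 0.65 1932 [307.1, 247.6, 354.1, 295.0]
green_container 0.63 [0.5295 0.1146 0.172 ]
blue_container 0.95 2209 [311.7, 202.5, 364.4, 254.7]
blue_container 0.62 [0.5066 0.1668 0.172 ]
white_container 0.69 2223 [315.4, 161.3, 362.5, 206.6]
white_container 0.94 [0.4908 0.2201 0.172 ]
yellow_container 0.67 2357 [311.0, 109.8, 371.1, 156.3]
yellow_container 0.59 [0.4673 0.2644 0.172 ]
brown_brake 0.56 [187.0, 375.1] [ 0.413  -0.1475  0.172 ]
brown_wagon 0.9 [325.9, 191.4] [0.4999 0.1898 0.132 ]
gas_tank 0.93 [254.2, 114.0] [0.3758 0.2473 0.132 ]
```

View pics/w1.png

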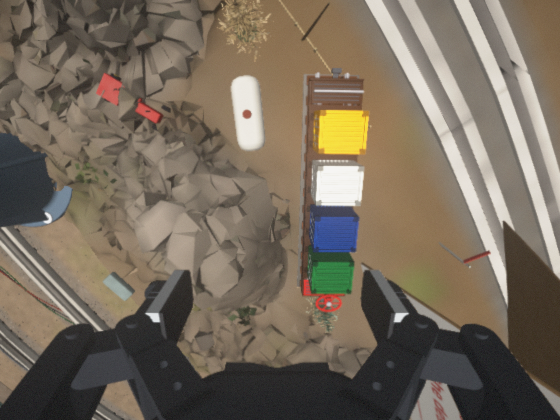

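The wrist view shows yellow (342,132), white (338,184), blue (333,230) and green (330,272), with the red handwheel at (328,302). The tank is at (247,112). Rock comes close to the wagon's inner side near (285,240). The reported brown_brake at (187,375) is wrong. I'll fit the container boxes to the masks.

```bash
cat >> h.py <<'E'
from scipy.optimize import minimize
def box(x,y,yaw,z,L=(.048,.042,.048)):
    g=np.array([[a,b,c] for a in(-.5,.5) for b in(-.5,.5) for c in(0,1)])*L
    c,s=np.cos(yaw),np.sin(yaw);return g@np.array([[c,s,0],[-s,c,0],[0,0,1]])+[x,y,z]
def fitbox(p,mask,x,y,yaw,z):
    m=cv2.GaussianBlur(mask.astype(np.float32),(5,5),0)
    def cost(v):
        h=cv2.convexHull(proj(p,box(x+v[0]/1e3,y+v[1]/1e3,yaw+v[2]/50,z)).astype(np.float32))
        im=np.zeros(mask.shape,np.uint8);cv2.fillConvexPoly(im,np.round(h*16).astype(np.int32),1,shift=4)
        return np.abs(cv2.GaussianBlur(im.astype(np.float32),(5,5),0)-m).sum()
    b=min((minimize(cost,[i,j,0],method="Nelder-Mead",options=dict(initial_simplex=np.array([[i,j,0],[i+6,j,0],[i,j+6,0],[i,j,4]])))for i in(-4,4) for j in(-4,4)),key=lambda o:o.fun)
    return x+b.x[0]/1e3,y+b.x[1]/1e3,np.degrees(yaw+b.x[2]/50),b.fun/mask.sum()
E
python3 - <<'E'
from h import *
w=capture("wrist")
G=dict(green=(.525,.113),blue=(.505,.165),white=(.486,.215),yellow=(.467,.263))
for n,(x,y) in G.items():
    f=regions_of(n+"_container",w)
    print(n,np.round(fitbox(w,f[0]["mask"],x,y,np.radians(21.4),.172),4))
E
```

```text
green [ 0.527   0.1127 24.5667  0.2035]
blue [ 0.508   0.1636 21.1389  0.0512]
white [ 0.4891  0.2142 21.913   0.0384]
yellow [ 0.4684  0.2646 21.9833  0.0642]
```

```bash
python3 -c "
from h import *
goto(.528,.113,.45,111.5)"
```

```text
dp [-100.2   64.5   99.7] rot [-0.   0.   0.5] t 3.83
```

Emit:
send_rows --dp '[[-50,32,10],[-100,64,50],[-100,64,100],[-100,64,100],[-100,64,100]]' --rotation '[[0,0,0.5],[0,0,0.5],[0,0,0.5],[0,0,0.5],[0,0,0.5]]' --fingers '[0.8,0.8,0.8,0.8,0.8]'

```text
time: 4.45
position: [0.5276, 0.1133, 0.4512]
tool_rot: [0.563, 0.827, 0.001, 0.001]
wrist_force: [-1.1, 0.2, 0.4]
gripper_width: 0.793
grip_force: 0.0
```

Run:
```python
from h import *
w=capture("wrist");cv2.imwrite("pics/w2.png",w["img"][:,:,::-1])
G=dict(green=(.528,.113),blue=(.508,.1636))
for n,(x,y) in G.items():
    f=regions_of(n+"_container",w)
    if f:print(n,f[0]["bbox"],np.round(fitbox(w,f[0]["mask"],x,y,np.radians(21.4),.172),4))
goto(.528,.113,.357,111.5)
```

```text
green [242.0, 190.4, 310.9, 257.8] [ 0.5277  0.1136 21.6852  0.0382]
blue [240.5, 122.9, 314.8, 190.7] [ 0.5083  0.1637 21.2478  0.0452]
dp [-0.6 -0.2 95.3] rot [0.3 0.1 0.1] t 4.6
```

View pics/w2.png

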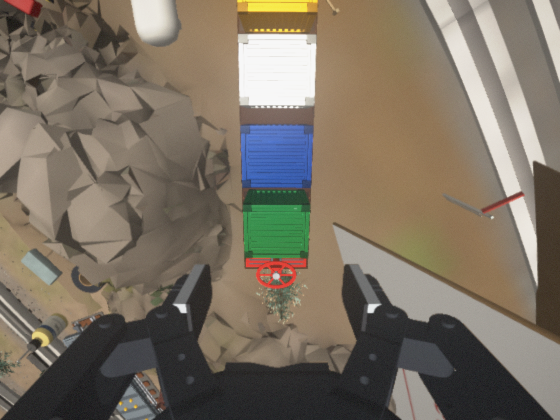

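The green box fit agrees with the plan (243–310, 190–258). The rock edge lies at about column 228 near rows 160–250, so I'll check its height by stereo between the two wrist pictures before descending.

Run:
```python
from h import *
w2=capture("wrist");s=monitor.state()
R2=Ro.from_quat(s["tool_rot"]).as_matrix();M=w2["R"]@R2
off=R2.T@(-w2["R"].T@w2["t"]-s["position"])
w1=dict(w2);R1=Ro.from_quat([.562,.827,0,.001]).as_matrix();w1["R"]=M@R1.T
w1["t"]=-w1["R"]@(np.array([.4324,.1790,.5498])+R1@off)
a,b=[cv2.imread(f"pics/w{i}.png",0) for i in(1,2)]
S=cv2.SIFT_create(contrastThreshold=.005);k1,d1=S.detectAndCompute(a,None);k2,d2=S.detectAndCompute(b,None)
out=[]
for m in cv2.BFMatcher().knnMatch(d1,d2,k=2):
    if m[0].distance<.85*m[1].distance:
        u=k1[m[0].queryIdx].pt;v=k2[m[0].trainIdx].pt
        X,e=tri(w1,u,w2,v)
        if e<.004 and v[0]<320 and v[1]<330: 
            # wagon frame
            d=X[:2]-[.498,.189];c,q=np.cos(np.radians(21.5)),np.sin(np.radians(21.5))
            out.append([*v,d[0]*c+d[1]*q,-d[0]*q+d[1]*c,X[2]])
out=np.array(out)
sel=out[(abs(out[:,2])<.09)&(abs(out[:,3])<.15)]
print(len(out));print(np.round(sel[np.argsort(sel[:,2])],3))
```

```text
61
[[ 1.66424e+02  1.80373e+02 -8.80000e-02 -4.90000e-02  1.88000e-01]
 [ 1.68681e+02  1.62631e+02 -8.70000e-02 -3.60000e-02  1.80000e-01]
 [ 1.90925e+02  2.50057e+02 -8.10000e-02 -1.22000e-01  1.63000e-01]
 [ 1.94779e+02  2.47965e+02 -7.80000e-02 -1.21000e-01  1.62000e-01]
 [ 1.98394e+02  1.86856e+02 -7.30000e-02 -6.40000e-02  1.45000e-01]
 [ 2.03949e+02  1.26044e+02 -6.80000e-02 -9.00000e-03  1.29000e-01]
 [ 2.03949e+02  1.26044e+02 -6.80000e-02 -9.00000e-03  1.29000e-01]
 [ 2.02585e+02  1.45005e+02 -6.80000e-02 -2.60000e-02  1.40000e-01]
 [ 2.12323e+02  1.85795e+02 -6.10000e-02 -6.40000e-02  1.36000e-01]
 [ 2.16819e+02  2.30212e+02 -6.00000e-02 -1.12000e-01  1.40000e-01]
 [ 2.18447e+02  1.86341e+02 -5.80000e-02 -6.80000e-02  1.28000e-01]
 [ 2.20445e+02  2.38420e+02 -5.70000e-02 -1.22000e-01  1.34000e-01]
 [ 2.18447e+02  1.86341e+02 -5.70000e-02 -6.80000e-02  1.32000e-01]
 [ 1.76510e+01  3.14680e+01 -5.50000e-02  1.90000e-02  3.52000e-01]
 [ 2.25811e+02  2.42039e+02 -5.40000e-02 -1.30000e-01  1.26000e-01]
 [ 2.21662e+02  1.66849e+02 -5.20000e-02 -4.70000e-02  1.36000e-01]
 [ 2.22651e+02  1.55825e+02 -5.10000e-02 -3.70000e-02  1.35000e-01]
 [ 2.21662e+02  1.66849e+02 -5.10000e-02 -4.60000e-02  1.42000e-01]
 [ 2.23841e+02  1.30257e+02 -4.90000e-02 -1.30000e-02  1.31000e-01]
 [ 2.27115e+02  1.33464e+02 -4.50000e-02 -1.60000e-02  1.35000e-01]
 [ 2.31603e+02  1.70783e+02 -4.30000e-02 -5.10000e-02  1.35000e-01]
 [ 1.98394e+02  1.86856e+02 -7.00000e-03 -8.00000e-03  3.98000e-01]
 [ 2.79180e+02  2.05882e+02  3.00000e-03 -6.10000e-02  2.22000e-01]
 [ 1.32469e+02  1.81130e+01  9.00000e-03 -5.00000e-03  4.38000e-01]
 [ 3.13489e+02  3.62440e+01  2.30000e-02  4.70000e-02  2.22000e-01]]
```

Rock within 60 mm of the wagon is at ground level, so the fingers are clear. I descend and grip green.

Emit:
send_rows --dp '[[0,0,40],[0,0,75],[0,0,95],[0,0,95],[0,0,95]]' --rotation '[[0,0,0],[0,0,0],[0,0,0],[0,0,0],[0,0,0]]' --fingers '[0.8,0.8,0.8,0.8,0]'

```text
time: 5.28
position: [0.5279, 0.1132, 0.3563]
tool_rot: [0.563, 0.827, 0.001, 0.001]
wrist_force: [0.4, 0.4, 0.2]
gripper_width: 0.604
grip_force: 0.0
```

Emit:
send_rows --dp '[[0,0,0],[0,0,0],[0,0,0],[0,0,0],[0,0,0]]' --rotation '[[0,0,0],[0,0,0],[0,0,0],[0,0,0],[0,0,0]]' --fingers '[0,0,0,0,0]'

```text
time: 5.9
position: [0.5281, 0.1131, 0.3566]
tool_rot: [0.563, 0.827, 0.001, 0.002]
wrist_force: [0.1, -0.3, 5.5]
gripper_width: 0.555
grip_force: 62.5
```

Emit:
send_rows --dp '[[0,0,-12],[0,0,-40],[0,0,-90],[0,0,-140],[0,0,-160]]' --rotation '[[0,0,0],[0,0,0],[0,0,0],[0,0,0],[0,0,0]]' --fingers '[0,0,0,0,0]'

```text
time: 6.52
position: [0.5274, 0.113, 0.5188]
tool_rot: [0.563, 0.827, 0.002, 0.003]
wrist_force: [-0.7, -0.2, -0.3]
gripper_width: 0.554
grip_force: 61.8
```

```bash
python3 -c "
from h import *
print(monitor.state()['wrist_force'])
goto(.47,-.25,.52,111.5)"
```

```text
[-0.72013137 -0.24505489 -0.34852501]
dp [-316.8 -186.4   -1.6] rot [0.3 0.1 0. ] t 6.53
```

```bash
python3 -c "
from h import *
goto(.55,-.35,.52,128.5)"
```

```text
dp [-439.1 -148.7   -1.1] rot [  0.3   0.2 -17. ] t 6.53
```

Emit:
send_rows --dp '[[-30,-15,-5],[-85,-35,-5],[-145,-55,-5],[-205,-75,-5],[-265,-95,-5]]' --rotation '[[0,0,0],[0,0,0],[0,0,0],[0,0,0],[0,0,0]]' --fingers '[0,0,0,0,0]'

```text
time: 7.15
position: [0.5355, -0.1679, 0.5203]
tool_rot: [0.563, 0.827, 0.0, 0.0]
wrist_force: [0.5, -0.1, -1.0]
gripper_width: 0.556
grip_force: 61.9
```

Emit:
send_rows --dp '[[-55,-18,0],[-110,-36,0],[-155,-48,0],[-174,-54,0],[-174,-54,0]]' --rotation '[[0,0,-5],[0,0,-11],[0,0,-15],[0,0,-17],[0,0,-17]]' --fingers '[0,0,0,0,0]'

```text
time: 7.78
position: [0.549, -0.3493, 0.5193]
tool_rot: [0.436, 0.9, 0.0, -0.0]
wrist_force: [0.0, -0.1, -1.5]
gripper_width: 0.559
grip_force: 61.9
```

Run:
```python
from h import *
w=capture("wrist");cv2.imwrite("pics/w3.png",w["img"][:,:,::-1])
for n,z in(("grey_brake",.04),("grey_wagon",0),("house",0)):
    for g in pinpoint(n,w)[:1]: print(n,g["conf"],g["xy"],np.round(at_z(w,g["xy"],z),4))
```

```text
grey_brake 0.71 [214.9, 190.3] [ 0.4904 -0.4302  0.04  ]
grey_wagon 0.56 [209.5, 111.7] [ 0.4098 -0.3438 -0.    ]
```

View pics/w3.png

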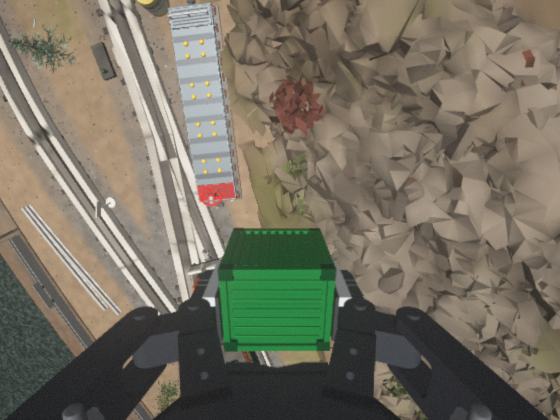

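The wrist view shows green held level, and the grey wagon from (190,10) to its brake at (215,195) with 16 yellow spigots between rows 43 and 172. I'll fit the wagon pose to the spigots.

Run:
```python
from h import *
w=capture("wrist")
hsv=cv2.cvtColor(w["img"],cv2.COLOR_RGB2HSV)
m=cv2.inRange(hsv,(20,120,120),(35,255,255));m[:35]=0;m[185:]=0;m[:,:170]=0;m[:,245:]=0
n,l,st,c=cv2.connectedComponentsWithStats(m)
P=np.array([c[i] for i in range(1,n) if st[i,4]>=3])
X=np.array([at_z(w,p,.043)[:2] for p in P]);print(len(X))
T=np.array([[a,b+e] for b in(-81,-27,27,81) for a in(-11,11) for e in(-8,8)])/1e3
def model(v):
    c,s=np.cos(v[2]),np.sin(v[2]);return T@np.array([[c,s],[-s,c]])+v[:2]
# brake towards -51.5deg ; wagon +y axis towards brake
f=lambda v:sum(np.min(np.sum((X[:,None]-model([v[0]/100,v[1]/100,v[2]])[None])**2,2),1))*1e6
b=min((minimize(f,[41+d,-34-d*1.2,np.radians(-51.5-90)],method="Nelder-Mead",options=dict(maxiter=4000,maxfev=4000,xatol=1e-5)) for d in(-2,-1,0,1,2)),key=lambda o:o.fun)
x,y,a=b.x[0]/100,b.x[1]/100,b.x[2]
d=np.array([-np.sin(a),np.cos(a)])
print(x,y,np.degrees(a)+90,"rms mm",(b.fun/len(X))**.5)
for k in(81,27,-27,-81):print(k,np.round(np.array([x,y])+k/1e3*d,4))
print("brake",np.array([x,y])+.122*d)
```

```text
16
0.4085515826956685 -0.34211203072068713 -46.45199356605133 rms mm 0.2282978205931103
81 [ 0.4644 -0.4008]
27 [ 0.4272 -0.3617]
-27 [ 0.3899 -0.3225]
-81 [ 0.3527 -0.2834]
brake [ 0.49260496 -0.43053731]
```

Run:
```python
from h import *
import pickle
w=capture("wrist");pickle.dump(w,open("w3.pkl","wb"))
goto(.4644,-.4008,.47,133.5)
```

```text
dp [  10.6 -100.5   50.1] rot [ 0.  -0.  -4.9] t 8.07
```

Emit:
send_rows --dp '[[3,-30,0],[8,-75,10],[11,-100,30],[11,-100,50],[11,-100,50]]' --rotation '[[0,0,-2],[0,0,-4],[0,0,-5],[0,0,-5],[0,0,-5]]' --fingers '[0,0,0,0,0]'

```text
time: 8.7
position: [0.464, -0.4006, 0.4684]
tool_rot: [0.395, 0.919, 0.001, -0.002]
wrist_force: [-0.0, 0.4, -0.0]
gripper_width: 0.559
grip_force: 62.0
```

```bash
cat > st.py <<'E'
from h import *
import pickle
w1=pickle.load(open("w3.pkl","rb"));w2=capture("wrist");cv2.imwrite("pics/w4.png",w2["img"][:,:,::-1])
S=cv2.SIFT_create(contrastThreshold=.005)
(k1,d1),(k2,d2)=[S.detectAndCompute(cv2.cvtColor(w["img"],cv2.COLOR_RGB2GRAY),None) for w in(w1,w2)]
o=[]
a=np.radians(-46.45-90);c,q=np.cos(a),np.sin(a)
for m in cv2.BFMatcher().knnMatch(d1,d2,k=2):
    if m[0].distance<.8*m[1].distance:
        X,e=tri(w1,k1[m[0].queryIdx].pt,w2,k2[m[0].trainIdx].pt)
        if e<.003:
            d=X[:2]-[.4086,-.3421];o.append([d[0]*c+d[1]*q,-d[0]*q+d[1]*c,X[2]])
o=np.array(o);s=o[(abs(o[:,0])<.14)&(abs(o[:,1])<.2)&(o[:,2]>.055)&(o[:,2]<.3)]
print(len(o));print(np.round(s[np.argsort(s[:,0])],3))
goto(.4644,-.4008,.2245,133.5)
E
python3 st.py
```

```text
419
[[-0.138 -0.085  0.072]
 [-0.136 -0.107  0.079]
 [-0.133 -0.063  0.056]
 [-0.131 -0.106  0.077]
 [-0.131 -0.087  0.067]
 [-0.131 -0.084  0.065]
 [-0.128  0.099  0.063]
 [-0.127 -0.072  0.057]
 [-0.126  0.012  0.074]
 [-0.124 -0.084  0.062]
 [-0.009 -0.053  0.115]
 [-0.009 -0.053  0.115]]
dp [-1.000e-01 -1.000e-01  2.452e+02] rot [ 0.  -0.1  0. ] t 8.75
```

View pics/w4.png

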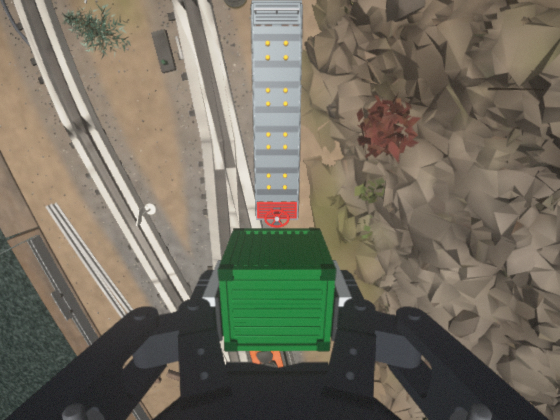

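The view shows the wagon axis centred under the tool, with the brake at (277,212) and rocks well to the right. Stereo gives no rock within 120 mm of the wagon, so I descend.

Emit:
send_rows --dp '[[0,0,40],[0,0,95],[0,0,150],[0,0,200],[0,0,225]]' --rotation '[[0,0,0],[0,0,0],[0,0,0],[0,0,0],[0,0,0]]' --fingers '[0,0,0,0,0]'

```text
time: 9.38
position: [0.465, -0.4008, 0.243]
tool_rot: [0.394, 0.919, 0.0, -0.001]
wrist_force: [-0.2, 0.3, -0.8]
gripper_width: 0.555
grip_force: 62.0
```

Run:
```python
from h import *
goto(.4644,-.4008,.2245,133.5);print(monitor.state()["wrist_force"])
```

```text
dp [ 0.4 -0.4 18.5] rot [ 0.  -0.1  0.1] t 9.38
[-0.23764417  0.34780013 -0.7804164 ]
```

Emit:
send_rows --dp '[[0,0,8],[0,0,14],[0,0,17],[0,0,18.5],[0,0,19]]' --rotation '[[0,0,0],[0,0,0],[0,0,0],[0,0,0],[0,0,0]]' --fingers '[0,0,0,0,0]'

```text
time: 10.0
position: [0.4645, -0.4016, 0.2264]
tool_rot: [0.395, 0.919, -0.0, 0.001]
wrist_force: [-0.5, -0.3, -1.5]
gripper_width: 0.55
grip_force: 62.0
```

Emit:
send_rows --dp '[[0,0,0]]' --rotation '[[0,0,0]]' --fingers '[0]'

```text
time: 10.12
position: [0.4644, -0.4016, 0.2261]
tool_rot: [0.395, 0.919, -0.0, 0.0]
wrist_force: [0.2, -0.8, -1.2]
gripper_width: 0.554
grip_force: 62.0
```

Emit:
send_rows --dp '[[0,0,1],[0,0,2],[0,0,2]]' --rotation '[[0,0,0],[0,0,0],[0,0,0]]' --fingers '[0,0,0]'

```text
time: 10.5
position: [0.4644, -0.4015, 0.2246]
tool_rot: [0.395, 0.919, -0.0, 0.0]
wrist_force: [-2.6, 0.3, 3.8]
gripper_width: 0.552
grip_force: 62.6
```

Contact comes at 0.2246, as predicted, so I release gently.

Emit:
send_rows --dp '[[0,0,0],[0,0,0],[0,0,0],[0,0,-20],[0,0,-60]]' --rotation '[[0,0,0],[0,0,0],[0,0,0],[0,0,0],[0,0,0]]' --fingers '[0.8,0.8,0.8,0.8,0.8]'

```text
time: 11.12
position: [0.4639, -0.401, 0.2824]
tool_rot: [0.395, 0.919, 0.001, -0.002]
wrist_force: [-0.6, -0.2, 0.1]
gripper_width: 0.8
grip_force: 0.0
```

Emit:
send_rows --dp '[[0,0,-60],[0,0,-120],[0,0,-180],[0,0,-230],[0,0,-230]]' --rotation '[[0,0,0],[0,0,0],[0,0,0],[0,0,0],[0,0,0]]' --fingers '[0.8,0.8,0.8,0.8,0.8]'

```text
time: 11.75
position: [0.4648, -0.4018, 0.5192]
tool_rot: [0.395, 0.919, -0.003, 0.005]
wrist_force: [0.5, -1.0, -0.0]
gripper_width: 0.803
grip_force: 0.0
```

Run:
```python
from h import *
w=capture("wrist");cv2.imwrite("pics/w5.png",w["img"][:,:,::-1])
f=regions_of("green_container",w)
for z in(.04,.044):print(z,np.round(fitbox(w,f[0]["mask"],.4644,-.4008,np.radians(43.5),z),4))
goto(.508,.1636,.52,111.5)
```

```text
0.04 [ 0.4637 -0.402  42.3773  0.0663]
0.044 [ 0.4629 -0.4005 43.7705  0.0801]
dp [379.5 420.5  -6.3] rot [ 0.  0. 22.] t 11.85
```

View pics/w5.png

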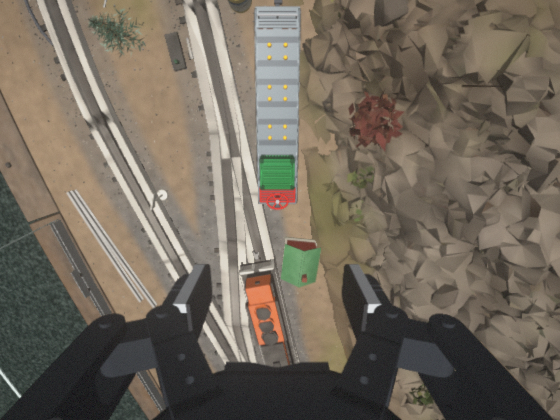

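Green stands centred on the place next to the brake, with the box fit within 1–2 mm. Next is blue.

Emit:
send_rows --dp '[[25,28,0],[65,72,0],[107,118,0],[149,165,0],[191,211,-5]]' --rotation '[[0,0,0],[0,0,0],[0,0,0],[0,0,0],[0,0,0]]' --fingers '[0.8,0.8,0.8,0.8,0.8]'

```text
time: 12.48
position: [0.4854, -0.1162, 0.5161]
tool_rot: [0.395, 0.919, 0.0, -0.003]
wrist_force: [0.6, -0.3, -0.5]
gripper_width: 0.803
grip_force: 0.0
```

Emit:
send_rows --dp '[[42,46,0],[84,92,0],[126,138,0],[165,180,0],[188,209,0]]' --rotation '[[0,0,5],[0,0,11],[0,0,16],[0,0,22],[0,0,22]]' --fingers '[0.8,0.8,0.8,0.8,0.8]'

```text
time: 13.1
position: [0.5074, 0.1646, 0.5162]
tool_rot: [0.562, 0.827, -0.002, -0.002]
wrist_force: [1.2, -0.6, 0.1]
gripper_width: 0.798
grip_force: 0.0
```

Run:
```python
from h import *
print(monitor.state()["qd"]);capture("top")
goto(.508,.1636,.357,111.5)
```

```text
[ 0.54046119  0.19238777 -0.27832583 -0.0173614   0.07907441  0.52887734]
dp [ -4.3  -0.8 159.3] rot [-0.1 -0.3  0.2] t 13.15
```

Emit:
send_rows --dp '[[0,0,30],[0,0,70],[0,0,95],[0,0,100]]' --rotation '[[0,0,0],[0,0,0],[0,0,0],[0,0,0]]' --fingers '[0.8,0.8,0.8,0.8]'

```text
time: 13.65
position: [0.5071, 0.1617, 0.4152]
tool_rot: [0.563, 0.827, -0.003, -0.003]
wrist_force: [-0.3, 0.4, 0.2]
gripper_width: 0.805
grip_force: 0.0
```

Run:
```python
from h import *
print(monitor.state()["qd"])
goto(.508,.1636,.357,111.5)
```

```text
[ 0.00109786  0.01441703 -0.00535555  0.0016892  -0.08686141  0.00064053]
dp [ 1.3  2.  58.2] rot [-0.5 -0.1 -0. ] t 13.65
```

Emit:
send_rows --dp '[[1,1,30],[1,2,52],[1,2,58],[1,2,58],[1,2,58]]' --rotation '[[-0.4,0,0],[-0.4,0,0],[-0.4,0,0],[-0.4,0,0],[-0.4,0,0]]' --fingers '[0.8,0.8,0.8,0.8,0]'

```text
time: 14.28
position: [0.5099, 0.1637, 0.3617]
tool_rot: [0.563, 0.827, 0.003, 0.003]
wrist_force: [-2.2, -1.4, 2.2]
gripper_width: 0.601
grip_force: 1.4
```

Emit:
send_rows --dp '[[0,0,0],[0,0,0],[0,0,0]]' --rotation '[[0,0,0],[0,0,0],[0,0,0]]' --fingers '[0,0,0]'

```text
time: 14.65
position: [0.51, 0.1637, 0.362]
tool_rot: [0.563, 0.827, 0.004, 0.003]
wrist_force: [0.1, -0.7, 6.7]
gripper_width: 0.55
grip_force: 62.9
```

Run:
```python
from h import *
s=monitor.state();print(s["position"],s["tool_rot"],s["qd"],s["wrist_force"])
goto(.508,.1636,.357,111.5)
```

```text
[0.51004781 0.16373428 0.36197923] [0.56278234 0.82659202 0.00360718 0.00294216] [-0.00073979  0.00158048 -0.00059995  0.000229   -0.00077339  0.00156727] [ 0.10273323 -0.72236929  6.72298046]
dp [ 0.6 -2.   5. ] rot [0.5 0.  0. ] t 14.65
```

Emit:
send_rows --dp '[[0,0,-6],[0,0,-12]]' --rotation '[[0,0,0],[0,0,0]]' --fingers '[0,0]'

```text
time: 14.9
position: [0.5094, 0.1637, 0.3728]
tool_rot: [0.563, 0.827, 0.003, 0.002]
wrist_force: [-0.1, -0.1, -1.0]
gripper_width: 0.552
grip_force: 62.0
```

Run:
```python
from h import *
s=monitor.state();print(s["position"],s["tool_rot"],s["qd"],s["wrist_force"])
```

```text
[0.50941078 0.16369003 0.37275282] [0.56283795 0.82656111 0.00270974 0.00168597] [-0.00107297 -0.06913814 -0.04981461  0.00016068  0.11619929  0.00027051] [-0.08845143 -0.05542903 -0.95397927]
```

Emit:
send_rows --dp '[[0,0,-40],[0,0,-90],[0,0,-130],[0,0,-150],[0,0,-150]]' --rotation '[[0,0,0],[0,0,0],[0,0,0],[0,0,0],[0,0,0]]' --fingers '[0,0,0,0,0]'

```text
time: 15.52
position: [0.5086, 0.1634, 0.5244]
tool_rot: [0.563, 0.827, 0.004, 0.004]
wrist_force: [0.7, -0.3, -0.8]
gripper_width: 0.55
grip_force: 62.3
```

Run:
```python
from h import *
goto(.4272,-.3617,.52,133.5)
```

```text
dp [-458.7 -268.2    1.9] rot [  0.6   0.2 -22. ] t 15.53
```

Emit:
send_rows --dp '[[-30,-17,0],[-80,-47,0],[-134,-78,0],[-188,-110,0],[-240,-140,0]]' --rotation '[[0,0,0],[0,0,0],[0,0,0],[0,0,0],[0,0,0]]' --fingers '[0,0,0,0,0]'

```text
time: 16.15
position: [0.4654, -0.113, 0.5201]
tool_rot: [0.563, 0.827, 0.003, 0.001]
wrist_force: [1.7, -0.3, -1.8]
gripper_width: 0.549
grip_force: 62.4
```

Emit:
send_rows --dp '[[-54,-31,0],[-106,-62,0],[-155,-91,0],[-195,-115,0],[-218,-128,2]]' --rotation '[[0,0,-5],[0,0,-11],[0.3,0,-17],[0.6,0,-22],[0.6,0,-22]]' --fingers '[0,0,0,0,0]'

```text
time: 16.77
position: [0.4264, -0.3631, 0.5169]
tool_rot: [0.396, 0.918, -0.001, -0.002]
wrist_force: [-0.3, 0.1, -2.5]
gripper_width: 0.551
grip_force: 62.3
```

Emit:
send_rows --dp '[[0,0,0],[0,0,40]]' --rotation '[[0,0,0],[0,0,0]]' --fingers '[0,0]'

```text
time: 17.02
position: [0.4279, -0.3608, 0.4806]
tool_rot: [0.395, 0.919, -0.003, 0.003]
wrist_force: [0.5, -0.0, -2.2]
gripper_width: 0.553
grip_force: 62.4
```

Run:
```python
from h import *
goto(.4272,-.3617,.235,133.5);print(monitor.state()["qd"])
```

```text
dp [  1.5  -0.3 245.6] rot [-0.2  0.4 -0. ] t 17.02
[ 0.01142503  0.30757987  0.5463279  -0.00262966 -0.76977747  0.00203674]
```

Emit:
send_rows --dp '[[0,0,55],[0,0,110],[0,0,160],[0,0,205],[0,0,222]]' --rotation '[[0,0,0],[0,0,0],[0,0,0],[0,0,0],[0,0,0]]' --fingers '[0,0,0,0,0]'

```text
time: 17.65
position: [0.4263, -0.3594, 0.2543]
tool_rot: [0.394, 0.919, -0.0, -0.003]
wrist_force: [0.4, -0.6, -1.3]
gripper_width: 0.55
grip_force: 62.3
```

Emit:
send_rows --dp '[[0,0,3]]' --rotation '[[0,0,0]]' --fingers '[0]'

```text
time: 17.77
position: [0.4269, -0.3609, 0.2534]
tool_rot: [0.394, 0.919, -0.001, -0.001]
wrist_force: [-0.1, -0.6, -0.3]
gripper_width: 0.553
grip_force: 62.3
```

Run:
```python
from h import *
goto(.4272,-.3617,.230,133.5);print(monitor.state()["qd"])
```

```text
dp [-0.8 -0.2 23.4] rot [-0.2 -0.1  0. ] t 17.77
[-0.0054015   0.00109309 -0.01731354 -0.001918   -0.04815278 -0.00314397]
```

Emit:
send_rows --dp '[[-1,0,10],[-1,0,17],[-1,0,21],[-1,0,22],[-1,0,23]]' --rotation '[[0,0,0],[0,0,0],[0,0,0],[0,0,0],[0,0,0]]' --fingers '[0,0,0,0,0]'

```text
time: 18.4
position: [0.4271, -0.3628, 0.231]
tool_rot: [0.395, 0.919, -0.002, -0.0]
wrist_force: [-0.7, -0.6, -0.8]
gripper_width: 0.55
grip_force: 62.3
```

Emit:
send_rows --dp '[[0,0,0.7],[0,0,1]]' --rotation '[[0,0,0],[0,0,0]]' --fingers '[0,0]'

```text
time: 18.65
position: [0.4272, -0.3627, 0.2302]
tool_rot: [0.395, 0.919, -0.002, -0.0]
wrist_force: [-0.7, -1.2, 2.2]
gripper_width: 0.555
grip_force: 62.8
```

Emit:
send_rows --dp '[[0,0,0.7],[0,0,0.7]]' --rotation '[[0,0,0],[0,0,0]]' --fingers '[0,0]'

```text
time: 18.9
position: [0.4271, -0.3627, 0.2301]
tool_rot: [0.395, 0.919, -0.002, -0.0]
wrist_force: [-1.8, 1.5, 6.8]
gripper_width: 0.552
grip_force: 63.3
```

Emit:
send_rows --dp '[[0,0,0],[0,0,0],[0,0,0],[0,0,-20],[0,0,-60]]' --rotation '[[0,0,0],[0,0,0],[0,0,0],[0,0,0],[0,0,0]]' --fingers '[0.8,0.8,0.8,0.8,0.8]'

```text
time: 19.52
position: [0.4268, -0.362, 0.288]
tool_rot: [0.395, 0.919, -0.001, -0.003]
wrist_force: [-0.4, -0.8, 0.2]
gripper_width: 0.803
grip_force: 0.0
```

Emit:
send_rows --dp '[[0,0,-60],[0,0,-120],[0,0,-180],[0,0,-230],[0,0,-230]]' --rotation '[[0,0,0],[0,0,0],[0,0,0],[0,0,0],[0,0,0]]' --fingers '[0.8,0.8,0.8,0.8,0.8]'

```text
time: 20.15
position: [0.4282, -0.3621, 0.524]
tool_rot: [0.395, 0.919, -0.004, 0.004]
wrist_force: [0.7, 0.3, -0.3]
gripper_width: 0.803
grip_force: 0.0
```

Run:
```python
from h import *
w=capture("wrist");cv2.imwrite("pics/w6.png",w["img"][:,:,::-1])
for n,x,y in(("green",.4644,-.4008),("blue",.4272,-.3617)):
    f=regions_of(n+"_container",w)
    if f:print(n,np.round(fitbox(w,f[0]["mask"],x,y,np.radians(43.5),.04),4))
goto(.4891,.2142,.52,111.5)
```

```text
green [ 0.4634 -0.4007 41.7461  0.043 ]
blue [ 0.4248 -0.3629 43.7419  0.0757]
dp [375.1 440.9  -3. ] rot [-0.2 -0.1 22. ] t 20.3
```

View pics/w6.png

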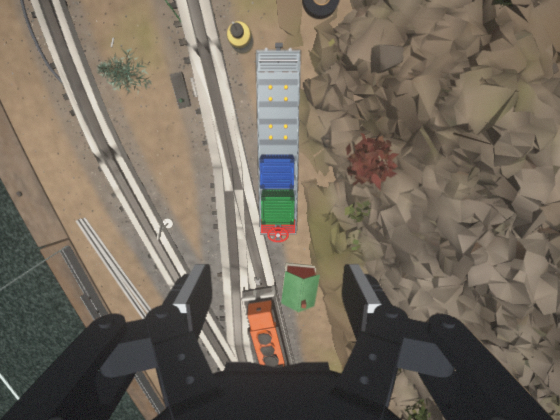

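Blue and green stand in the two places nearest the brake. Next is white.

Emit:
send_rows --dp '[[25,29,0],[62,73,0],[102,120,0],[142,167,0],[182,214,-3]]' --rotation '[[0,0,0],[0,0,0],[0,0,0],[0,0,0],[0,0,0]]' --fingers '[0.8,0.8,0.8,0.8,0.8]'

```text
time: 20.92
position: [0.4573, -0.0805, 0.5188]
tool_rot: [0.395, 0.919, -0.002, -0.003]
wrist_force: [0.8, 0.0, -0.2]
gripper_width: 0.8
grip_force: 0.0
```

Emit:
send_rows --dp '[[40,47,0],[80,94,0],[120,141,0],[160,188,0],[193,227,0]]' --rotation '[[0,0,5],[0,0,11],[0,0,16],[0,0,22],[0,0,22]]' --fingers '[0.8,0.8,0.8,0.8,0.8]'

```text
time: 21.55
position: [0.4892, 0.2161, 0.5177]
tool_rot: [0.563, 0.827, -0.004, -0.002]
wrist_force: [0.9, 1.0, 0.3]
gripper_width: 0.804
grip_force: 0.0
```

Emit:
send_rows --dp '[[0,0,25],[0,0,70],[0,0,95],[0,0,100],[0,0,100]]' --rotation '[[0,0,0],[0,0,0],[0,0,0],[0,0,0],[0,0,0]]' --fingers '[0.8,0.8,0.8,0.8,0.8]'

```text
time: 22.18
position: [0.4895, 0.2134, 0.4195]
tool_rot: [0.563, 0.827, -0.003, -0.001]
wrist_force: [-0.2, 0.0, -0.2]
gripper_width: 0.797
grip_force: 0.0
```

Run:
```python
from h import *
w=capture("wrist")
for n,x,y in(("white",.4891,.2142),):
    f=regions_of(n+"_container",w)
    if f:print(n,np.round(fitbox(w,f[0]["mask"],x,y,np.radians(21.5),.172),4))
goto(.4891,.2142,.357,111.5)
```

```text
white [ 0.4887  0.2138 21.6971  0.0482]
dp [ 1.  -0.3 63.9] rot [-0.1  0.1 -0. ] t 22.27
```

Emit:
send_rows --dp '[[1,0,35],[1,0,58],[1,0,64],[1,0,64],[1,0,64]]' --rotation '[[0,0,0],[0,0,0],[0,0,0],[0,0,0],[0,0,0]]' --fingers '[0.8,0.8,0.8,0.8,0]'

```text
time: 22.9
position: [0.4894, 0.2143, 0.3575]
tool_rot: [0.563, 0.827, -0.001, 0.001]
wrist_force: [0.2, 0.5, 0.1]
gripper_width: 0.608
grip_force: 0.0
```

Emit:
send_rows --dp '[[0,0,0],[0,0,0],[0,0,0]]' --rotation '[[0,0,0],[0,0,0],[0,0,0]]' --fingers '[0,0,0]'

```text
time: 23.28
position: [0.4894, 0.2144, 0.3577]
tool_rot: [0.563, 0.827, -0.001, 0.001]
wrist_force: [-0.3, 0.6, 5.8]
gripper_width: 0.554
grip_force: 62.5
```

Emit:
send_rows --dp '[[0,0,-8],[0,0,-40],[0,0,-95],[0,0,-145],[0,0,-165]]' --rotation '[[0,0,0],[0,0,0],[0,0,0],[0,0,0],[0,0,0]]' --fingers '[0,0,0,0,0]'

```text
time: 23.9
position: [0.4892, 0.2148, 0.5248]
tool_rot: [0.563, 0.827, 0.0, 0.002]
wrist_force: [-0.6, -0.1, -2.3]
gripper_width: 0.553
grip_force: 62.0
```

Run:
```python
from h import *
goto(.3899,-.3225,.52,133.5)
```

```text
dp [-463.5 -289.4    5.5] rot [  0.1   0.2 -22. ] t 23.9
```

Emit:
send_rows --dp '[[-28,-17,0],[-78,-49,0],[-131,-82,0],[-184,-115,0],[-237,-148,0]]' --rotation '[[0,0,0],[0,0,0],[0,0,0],[0,0,0],[0,0,0]]' --fingers '[0,0,0,0,0]'

```text
time: 24.52
position: [0.4374, -0.0615, 0.5223]
tool_rot: [0.563, 0.827, -0.002, -0.0]
wrist_force: [1.1, -0.7, -2.4]
gripper_width: 0.551
grip_force: 62.0
```

Emit:
send_rows --dp '[[-53,-33,0],[-106,-66,0],[-156,-97,0],[-200,-125,0],[-227,-141,4]]' --rotation '[[0,0,-5],[0,0,-11],[0,0,-17],[0,0,-22],[0,0,-22]]' --fingers '[0,0,0,0,0]'

```text
time: 25.15
position: [0.3894, -0.3252, 0.5192]
tool_rot: [0.396, 0.918, -0.002, -0.0]
wrist_force: [0.2, -0.1, -0.3]
gripper_width: 0.557
grip_force: 62.0
```

Emit:
send_rows --dp '[[0,0,0],[0,0,40]]' --rotation '[[0,0,0],[0,0,0]]' --fingers '[0,0]'

```text
time: 25.4
position: [0.3907, -0.3233, 0.4813]
tool_rot: [0.395, 0.919, -0.003, 0.003]
wrist_force: [-0.3, -0.4, -1.3]
gripper_width: 0.555
grip_force: 62.1
```

Emit:
send_rows --dp '[[0,0,55],[0,0,110],[0,0,160],[0,0,205],[0,0,222]]' --rotation '[[0,0,0],[0,0,0],[0,0,0],[0,0,0],[0,0,0]]' --fingers '[0,0,0,0,0]'

```text
time: 26.02
position: [0.3895, -0.3217, 0.2549]
tool_rot: [0.394, 0.919, -0.0, -0.003]
wrist_force: [0.2, -0.5, -1.0]
gripper_width: 0.556
grip_force: 62.0
```

Emit:
send_rows --dp '[[0,0,3]]' --rotation '[[0,0,0]]' --fingers '[0]'

```text
time: 26.15
position: [0.3898, -0.3224, 0.2531]
tool_rot: [0.394, 0.919, -0.001, -0.002]
wrist_force: [0.1, -0.2, -1.2]
gripper_width: 0.551
grip_force: 62.0
```

Run:
```python
from h import *
goto(.3899,-.3225,.2257,133.5);print(monitor.state()["qd"])
```

```text
dp [-0.2  0.1 27.4] rot [-0.2 -0.2  0.1] t 26.15
[-0.00281081  0.00994477 -0.01312419 -0.0014584  -0.05302977 -0.00345888]
```

Emit:
send_rows --dp '[[0,0,12],[0,0,20],[0,0,24],[0,0,25],[0,0,26]]' --rotation '[[0,0,0],[0,0,0],[0,0,0],[0,0,0],[0,0,0]]' --fingers '[0,0,0,0,0]'

```text
time: 26.78
position: [0.3897, -0.3239, 0.2283]
tool_rot: [0.395, 0.919, -0.002, -0.0]
wrist_force: [-0.2, -0.1, -0.6]
gripper_width: 0.552
grip_force: 62.0
```

Emit:
send_rows --dp '[[0,0,0.7],[0,0,1.2],[0,0,1.2]]' --rotation '[[0,0,0],[0,0,0],[0,0,0]]' --fingers '[0,0,0]'

```text
time: 27.15
position: [0.3897, -0.3238, 0.2269]
tool_rot: [0.395, 0.919, -0.002, -0.0]
wrist_force: [-1.2, -0.6, -1.3]
gripper_width: 0.559
grip_force: 62.0
```

Emit:
send_rows --dp '[[0,0,0.7],[0,0,1.4],[0,0,1.4]]' --rotation '[[0,0,0],[0,0,0],[0,0,0]]' --fingers '[0,0,0]'

```text
time: 27.52
position: [0.3897, -0.3238, 0.2258]
tool_rot: [0.395, 0.919, -0.002, -0.0]
wrist_force: [-0.6, 0.6, 2.7]
gripper_width: 0.555
grip_force: 62.5
```

Emit:
send_rows --dp '[[0,0,0.6],[0,0,0.6]]' --rotation '[[0,0,0],[0,0,0]]' --fingers '[0,0]'

```text
time: 27.78
position: [0.3897, -0.3238, 0.2257]
tool_rot: [0.395, 0.919, -0.002, -0.0]
wrist_force: [-0.8, 0.9, 8.0]
gripper_width: 0.558
grip_force: 63.3
```

Emit:
send_rows --dp '[[0,0,0],[0,0,0],[0,0,0],[0,0,-20],[0,0,-60]]' --rotation '[[0,0,0],[0,0,0],[0,0,0],[0,0,0],[0,0,0]]' --fingers '[0.8,0.8,0.8,0.8,0.8]'

```text
time: 28.4
position: [0.3894, -0.3232, 0.284]
tool_rot: [0.395, 0.919, -0.001, -0.002]
wrist_force: [1.2, -0.6, 0.4]
gripper_width: 0.798
grip_force: 0.0
```

Emit:
send_rows --dp '[[0,0,-60],[0,0,-120],[0,0,-180],[0,0,-230],[0,0,-230]]' --rotation '[[0,0,0],[0,0,0],[0,0,0],[0,0,0],[0,0,0]]' --fingers '[0.8,0.8,0.8,0.8,0.8]'

```text
time: 29.02
position: [0.3908, -0.3233, 0.5193]
tool_rot: [0.395, 0.919, -0.004, 0.004]
wrist_force: [0.4, -0.0, -0.0]
gripper_width: 0.803
grip_force: 0.0
```

Run:
```python
from h import *
w=capture("wrist")
for n,x,y in(("green",.4644,-.4008),("blue",.4272,-.3617),("white",.3899,-.3225)):
    f=regions_of(n+"_container",w)
    if f:print(n,np.round(fitbox(w,f[0]["mask"],x,y,np.radians(43.5),.04),4))
goto(.4684,.2646,.52,111.5)
```

```text
green [ 0.4656 -0.4036 44.6766  0.1765]
blue [ 4.26500e-01 -3.62300e-01  4.39204e+01  3.27000e-02]
white [ 3.89300e-01 -3.23600e-01  4.22688e+01  2.26000e-02]
dp [372.  460.9  -7.2] rot [-0.2 -0.2 22. ] t 29.23
```

Emit:
send_rows --dp '[[25,31,0],[62,77,0],[101,125,0],[140,173,0],[179,222,-5]]' --rotation '[[0,0,0],[0,0,0],[0,0,0],[0,0,0],[0,0,0]]' --fingers '[0.8,0.8,0.8,0.8,0.8]'

```text
time: 29.85
position: [0.4278, -0.0387, 0.5168]
tool_rot: [0.395, 0.919, -0.002, -0.003]
wrist_force: [1.5, 0.4, 0.3]
gripper_width: 0.803
grip_force: 0.0
```

Emit:
send_rows --dp '[[39,48,0],[78,96,0],[117,145,0],[156,193,0],[193,239,0]]' --rotation '[[0,0,5],[0,0,11],[0,0,16],[0,0,22],[0,0,22]]' --fingers '[0.8,0.8,0.8,0.8,0.8]'

```text
time: 30.48
position: [0.4685, 0.2661, 0.5156]
tool_rot: [0.563, 0.827, -0.004, -0.001]
wrist_force: [1.8, -0.7, 0.1]
gripper_width: 0.798
grip_force: 0.0
```

Emit:
send_rows --dp '[[0,0,25],[0,0,70],[0,0,95],[0,0,100],[0,0,100]]' --rotation '[[0,0,0],[0,0,0],[0,0,0],[0,0,0],[0,0,0]]' --fingers '[0.8,0.8,0.8,0.8,0.8]'

```text
time: 31.1
position: [0.4686, 0.2636, 0.4172]
tool_rot: [0.563, 0.827, -0.003, -0.001]
wrist_force: [-0.4, -1.0, 0.1]
gripper_width: 0.806
grip_force: 0.0
```

Run:
```python
from h import *
w=capture("wrist")
for n,x,y in(("yellow",.4684,.2646),):
    f=regions_of(n+"_container",w)
    if f:print(n,np.round(fitbox(w,f[0]["mask"],x,y,np.radians(21.5),.172),4))
goto(.4684,.2646,.357,111.5)
```

```text
yellow [ 0.469   0.265  21.2377  0.0274]
dp [ 1.1 -0.1 61.7] rot [-0.1  0.1 -0. ] t 31.2
```

Emit:
send_rows --dp '[[1,0,35],[1,0,56],[1,0,61],[1,0,61],[1,0,61]]' --rotation '[[0,0,0],[0,0,0],[0,0,0],[0,0,0],[0,0,0]]' --fingers '[0.8,0.8,0.8,0.8,0]'

```text
time: 31.82
position: [0.4684, 0.2645, 0.3581]
tool_rot: [0.563, 0.827, -0.001, 0.001]
wrist_force: [-0.2, 0.1, 0.3]
gripper_width: 0.603
grip_force: 0.0
```

Emit:
send_rows --dp '[[0,0,0],[0,0,0],[0,0,0]]' --rotation '[[0,0,0],[0,0,0],[0,0,0]]' --fingers '[0,0,0]'

```text
time: 32.2
position: [0.4685, 0.2646, 0.3584]
tool_rot: [0.563, 0.827, -0.001, 0.001]
wrist_force: [-0.4, 0.4, 6.4]
gripper_width: 0.553
grip_force: 62.3
```

Emit:
send_rows --dp '[[0,0,-8],[0,0,-40],[0,0,-95],[0,0,-145],[0,0,-165]]' --rotation '[[0,0,0],[0,0,0],[0,0,0],[0,0,0],[0,0,0]]' --fingers '[0,0,0,0,0]'

```text
time: 32.83
position: [0.4682, 0.265, 0.5254]
tool_rot: [0.563, 0.827, 0.0, 0.002]
wrist_force: [0.3, -0.3, -2.8]
gripper_width: 0.554
grip_force: 62.1
```

Run:
```python
from h import *
goto(.3527,-.2834,.52,133.5)
```

```text
dp [-467.8 -308.5    5.8] rot [  0.1   0.2 -22. ] t 32.83
```

Emit:
send_rows --dp '[[-32,-14,0],[-83,-39,0],[-138,-70,0],[-193,-103,0],[-245,-136,0]]' --rotation '[[0,0,0],[0,0,0],[0,0,0],[0,0,0],[0,0,0]]' --fingers '[0,0,0,0,0]'

```text
time: 33.45
position: [0.4308, -0.0131, 0.5228]
tool_rot: [0.563, 0.827, -0.002, -0.0]
wrist_force: [1.4, 0.0, -0.4]
gripper_width: 0.557
grip_force: 62.2
```

Emit:
send_rows --dp '[[-50,-38,0],[-98,-75,0],[-146,-112,0],[-188,-145,0],[-223,-172,4]]' --rotation '[[0,0,-5],[0,0,-11],[0,0,-17],[0,0,-22],[0,0,-22]]' --fingers '[0,0,0,0,0]'

```text
time: 34.08
position: [0.3523, -0.2838, 0.52]
tool_rot: [0.395, 0.919, -0.002, -0.0]
wrist_force: [0.2, 0.2, -1.4]
gripper_width: 0.553
grip_force: 62.2
```

Emit:
send_rows --dp '[[0,0,0],[0,0,40]]' --rotation '[[0,0,0],[0,0,0]]' --fingers '[0,0]'

```text
time: 34.33
position: [0.3538, -0.2828, 0.4816]
tool_rot: [0.395, 0.919, -0.003, 0.003]
wrist_force: [0.4, 0.0, -2.8]
gripper_width: 0.552
grip_force: 62.5
```

Emit:
send_rows --dp '[[0,0,55],[0,0,110],[0,0,160],[0,0,205],[0,0,222]]' --rotation '[[0,0,0],[0,0,0],[0,0,0],[0,0,0],[0,0,0]]' --fingers '[0,0,0,0,0]'

```text
time: 34.95
position: [0.3527, -0.2811, 0.2557]
tool_rot: [0.394, 0.919, -0.0, -0.003]
wrist_force: [-0.6, -0.0, -2.2]
gripper_width: 0.558
grip_force: 62.4
```

Emit:
send_rows --dp '[[0,0,3]]' --rotation '[[0,0,0]]' --fingers '[0]'

```text
time: 35.08
position: [0.353, -0.2818, 0.2539]
tool_rot: [0.394, 0.919, -0.001, -0.002]
wrist_force: [-1.0, 0.5, -1.4]
gripper_width: 0.554
grip_force: 62.4
```

Run:
```python
from h import *
goto(.3527,-.2834,.2264,133.5);print(monitor.state()["qd"])
```

```text
dp [-1.  -1.2 27.5] rot [-0.2 -0.2  0. ] t 35.08
[-0.00444487  0.01217909 -0.00633585 -0.00131846 -0.05798334 -0.00184731]
```

Emit:
send_rows --dp '[[0,-1,12],[0,-1,20],[0,-1,25],[0,-1,26.5],[0,-1,27.5]]' --rotation '[[0,0,0],[0,0,0],[0,0,0],[0,0,0],[0,0,0]]' --fingers '[0,0,0,0,0]'

```text
time: 35.7
position: [0.3521, -0.2837, 0.2274]
tool_rot: [0.395, 0.919, -0.002, -0.0]
wrist_force: [0.0, 0.0, -1.3]
gripper_width: 0.55
grip_force: 62.4
```

Emit:
send_rows --dp '[[0,0,0.7],[0,0,1.2],[0,0,1.2]]' --rotation '[[0,0,0],[0,0,0],[0,0,0]]' --fingers '[0,0,0]'

```text
time: 36.08
position: [0.3521, -0.2837, 0.2264]
tool_rot: [0.395, 0.919, -0.002, -0.0]
wrist_force: [-0.6, 0.0, 2.2]
gripper_width: 0.553
grip_force: 63.0
```

Emit:
send_rows --dp '[[0,0,0.6],[0,0,0.6]]' --rotation '[[0,0,0],[0,0,0]]' --fingers '[0,0]'

```text
time: 36.33
position: [0.3521, -0.2836, 0.2264]
tool_rot: [0.395, 0.919, -0.002, -0.0]
wrist_force: [-1.1, 0.9, 8.8]
gripper_width: 0.55
grip_force: 63.9
```

Emit:
send_rows --dp '[[0,0,0],[0,0,0],[0,0,0],[0,0,-20],[0,0,-60]]' --rotation '[[0,0,0],[0,0,0],[0,0,0],[0,0,0],[0,0,0]]' --fingers '[0.8,0.8,0.8,0.8,0.8]'

```text
time: 36.95
position: [0.3519, -0.2832, 0.2849]
tool_rot: [0.395, 0.919, -0.001, -0.002]
wrist_force: [0.3, -1.0, -0.2]
gripper_width: 0.8
grip_force: 0.0
```

Emit:
send_rows --dp '[[0,0,-60],[0,0,-120],[0,0,-180],[-60,0,-230],[-100,0,-230]]' --rotation '[[0,0,0],[0,0,0],[0,0,0],[0,0,0],[0,0,0]]' --fingers '[0.8,0.8,0.8,0.8,0.8]'

```text
time: 37.58
position: [0.4223, -0.3557, 0.5197]
tool_rot: [0.395, 0.919, -0.004, 0.003]
wrist_force: [-1.2, -0.9, 0.1]
gripper_width: 0.8
grip_force: 0.0
```

Emit:
send_rows --dp '[[-40,0,0],[-40,0,0]]' --rotation '[[0,0,0],[0,0,0]]' --fingers '[0.8,0.8]'

```text
time: 37.83
position: [0.4503, -0.3861, 0.5145]
tool_rot: [0.395, 0.919, -0.002, -0.0]
wrist_force: [0.3, 0.8, -1.2]
gripper_width: 0.802
grip_force: 0.0
```

Run:
```python
from h import *
w=capture("wrist");sc=capture("scene")
for n,x,y in(("green",.4644,-.4008),("blue",.4272,-.3617),("white",.3899,-.3225),("yellow",.3527,-.2834)):
    f=regions_of(n+"_container",w)
    if f:print(n,np.round(fitbox(w,f[0]["mask"],x,y,np.radians(43.5),.04),4))
cr=lambda im,r:cv2.resize(im[r[1]:r[3],r[0]:r[2]],(400,400),interpolation=cv2.INTER_CUBIC)
im=np.hstack([cr(w["img"],(140,0,440,300)),cr(sc["img"],(230,220,410,340))])
cv2.imwrite("pics/end.png",im[:,:,::-1])
```

```text
green [ 0.4635 -0.4017 43.5618  0.0616]
blue [ 0.426  -0.362  41.1346  0.054 ]
white [ 3.88600e-01 -3.23400e-01  4.31486e+01  2.60000e-02]
yellow [ 3.51400e-01 -2.84100e-01  4.35815e+01  2.19000e-02]
```

View pics/end.png

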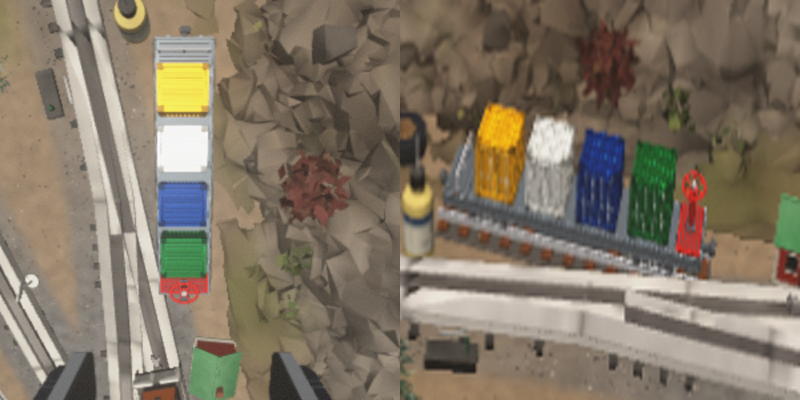

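From the brake, the grey wagon now carries green, blue, white and yellow, all upright and within about 2 mm of centre. The house still stands and the gripper is clear, so I hand in.

```bash
python3 -c "
from rig import r
print(r.close_job())"
```

```text
the job is handed in; nothing more can be done
None
```

All four containers now stand on the grey wagon in the original order from the brake end (green, blue, white, yellow), upright and within about 2 mm of their places, and the job was handed in at about 38 s; I did not re-check the gas tank in a final picture.

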